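# Fit spare dial knobs to a dryer's control panel

### The arm

A 6-joint arm with a two-finger parallel gripper is mounted at the origin on a cart in front of the work surface, level with it; the furniture and walls round the work are solid. World frame = base frame: x ahead of the robot, y to its left, z up, the work surface at z = 0. Lengths are in m, angles in degrees, forces in N, time in s.
With the tool pointing down it reaches from about 0.375 to 0.75 m from the base axis. Payload 9 kg.
Tool frame: the origin (TCP) lies midway between the tips of the shut fingers; the grasp point (between the pads) lies 19 mm behind it (robot.hold_point_z is the distance from the TCP to the grasp point, in m); z points along the fingers, y is the line along which they close (so a half turn about z gives the same grasp; the last joint's range is limited). The gripper opens to 85 mm and grips with 20 to 120 N. Pads are 22 mm wide; open, the fingers measure 114 mm over their backs; the gripper's body (76 mm by 85 mm) begins 54 mm behind the grasp point. The pads swing forward as they close: fully open they stand 13 mm farther back than shut.
Start: joints at [-82.661, 5.964, 5.575, 89.605, 0, 77.527], TCP at [0.203, -0.565, 0.231] pointing down, gripper open.
Joint ranges: [-171.21, 171.21], [-48.23, 106.86], [-62.78, 66.21], [-105.2, 120.99], [-86.42, 89.51], [-180, 180]. Speed limits (degrees/s): [127.2, 127.2, 147.25, 180, 180, 180].

### API

Orientations are given as [roll, pitch, yaw] about the fixed x, y, z axes, in that order (R = Rz(yaw) Ry(pitch) Rx(roll)).
In Python, from plant import robot, fingers, grab_frame, get_calibration, cut_out, mark_of gives the robot as it stands. Calls block until the motion is done:
- robot.move_pose(position, orientation): joint-space move of the TCP to a pose.
- robot.line_to(position, vel=0.15, rotation=None, guard=None): straight line of the TCP; rotation=None keeps the orientation; vel is the mean speed in m/s. With guard (N) it stops when the force on the tool has changed by that much, and returns True; else False.
- robot.goto_joints(angles): joint-space move.
- fingers.set_gripper(opening): finger opening in m; the grip force is fixed at half the most; returns when the fingers have stopped.
- robot.pause(seconds).
- robot.ik(position, orientation): joint angles nearest the present ones, or None.
- grab_frame(name): name is "scene" or "top" or "wrist"; returns the picture (400x640x3 uint8, blue, green, red); there is no depth.
- get_calibration(name): a dict with "vertical_fov" (degrees; the focal length in pixels is half the picture's height over the tangent of half this angle, whatever the lens; pixels are square), "cx", "cy" (the principal point, pixels), "k1" (the pictures are not rectified: a ray, as slopes to the right and down, at radius r is drawn at 1 + k1 r^2 times it, then the intrinsics apply), "rvec" (rotation vector, rad) and "tvec" (3), from world to camera coordinates, as OpenCV has them. Camera axes: x right, y down, z forward; pixel columns grow to the right and rows downward; lengths in m; the calibration is good to about 2 mm. A picture is of the moment at which its call begins: read the wrist's pose just before it. get_calibration takes no time and is no camera call; for the wrist camera it gives the pose at the moment of the call.
A pose or a line that the arm cannot do raises robot.IKError and nothing moves.
- robot.job_done(): hands the job in; it is judged then, once.
Trained networks look in the newest picture that a camera, given by its name, has taken for a name from the list of things; names that differ only in an ending like _2 or _b are one class to them, and where a whole thing is asked for, a point or a joint stands for the part that bears it (a point fixed in the world has none). Each returns a list of dicts, best first, with "confidence" (0 to 1); they miss things now and then, are a little off and sometimes report something else, mostly with a low value. They report only what shows in the picture. A call takes as long as a camera call.
- cut_out(camera, target): "pixels" (400x640 bool, what is visible of it) and "uv" ([column, row] in pixels, amid what is visible of it).
- mark_of(camera, target): "uv" ([column, row] in pixels: a listed point, or the origin of a listed thing).
Readings, each from a call of its own:
- robot.get_time(): time.
- robot.get_q(): joint angles.
- robot.get_qvel(): joint speeds.
- robot.get_joint_torque(): joint torques, N m.
- robot.get_tool_pos(): TCP position.
- robot.get_tcp_rot(): TCP orientation.
- robot.get_ft_force(): force on the tool from outside, world axes, zero at the start.
- robot.get_torque(): the same for the moment, N m.
- robot.get_gripper_width(): finger opening in m.
- robot.get_gripper_force(): force on a finger pad.
Only numpy, scipy, OpenCV 4.12 (cv2) and the standard library are available. Lean on these libraries where they do the work, as an engineer would, in place of code of your own. Each camera call takes 0.05 s, during which the arm holds its last target. There are 200 camera calls.

### The job

Refit this dryer's control panel, which lies on its back on the counter: lift the lid of the spare-knob box over its stop lip, slide it out and lay it flat on the counter; pull the broken knob off the panel and put it in an empty pocket of the box; and fit every spare knob on a bare shaft of its own, pushing it down gently and turning it clockwise until it drops over the D-shaped shaft, seating it fully home on the panel, then turning it back until its pointer stands at off, straight to the panel's far edge like that of the good knob. Then slide the lid back in and press its end down behind the lip, so that the box is shut with the broken knob in it. Do not force a knob, and leave the bell, the dropper bottle and the tape measure where they are.

Things in the scene. Friction and masses are not known exactly. Their poses are not given: they have to be found in the camera images.
- panel: Dryer control panel lying on its back, fixed: white face 104 mm (its x) by 340 mm (its y), 34 mm above the counter. Origin under its centre at counter height, +x to its far edge, z up. Five dials in a row along y, 66 mm apart: from -y a bare shaft, one with the broken knob, two bare shafts, and the good knob. The longest mark of the scale round each dial, on its +x side, is off.
- good_dial (a point): foot of the dial at the +y end with the good knob (fixed, same as the spares, 30 mm tall, pointer at off); leave it
- seat_0 (a point): On the panel's face at the foot of the bare shaft at the -y end, in its axis; axes as the panel's. Each steel shaft is vertical, 12 mm across with one flat 2.5 mm from its axis (D section), rises 11 mm over the face, top edge chamfered 1 mm. It turns stiffly (0.06 N m), clockwise seen from above, from a stop at off, where its flat faces the panel's -x side.
- seat_1 (a point): The same for the shaft that carries the broken knob at the start, 66 mm further to +y.
- seat_2 (a point): The same for the middle shaft, 66 mm further. Each shaft was left turned on by an unknown 17 to 52 degrees (0.3 to 0.9 rad) clockwise from off, each by its own angle, which is not reported; a knob with its pointer at off must be turned clockwise by as much before it drops over the shaft.
- seat_3 (a point): The same for the shaft next to the good knob, 66 mm further. Only three or four spares are there, so one shaft may stay bare, whichever.
- broken_knob: Broken knob, loose on its shaft at the start: as a spare knob, but the +x half of its grip bar is snapped off: the bar is 14 mm thick (y) and left from x = -17 to +3 mm. Origin in the middle of its underside. It lifts straight off by 11 mm.
- parts_box: Plywood box, fixed: 98 mm (x) by 238 mm (y), 47 mm tall at the rear; origin under its centre at counter height. The lid lies on ledges along both sides at z = 36 mm, between side guides (43 mm high) with 1.5 mm play each side. Over the rear half only (y = 0 to 119 mm) rails (43 to 47 mm) hold it down, with 3 mm of play above it. It comes out towards -y.
- lip (a point): Middle of the top of the stop lip at the box's front (-y) end: 4 mm thick, 3 mm higher than the ledges; it stops the lid, which has 3 mm of play between it and the rear wall. With the lid's front end lifted 3.5 to 5.5 mm the lid slides over it towards -y; after 115 mm its rear end is free of the rails. It goes back the same way.
- pocket_0 (a point): Floor (3 mm over the counter) of the pocket nearest the lip. Four square pockets, 44 mm wide and 8 mm deep, 52 mm apart along y; the spare knobs stand upright in them. The box measures 80 by 228 mm inside.
- pocket_1 (a point): the same for the next pocket towards +y
- pocket_2 (a point): the same for the next pocket towards +y
- pocket_3 (a point): the same for the next pocket towards +y
- lid: Sliding plywood lid, 87 mm (x) by 226 mm (y) by 4 mm, about 0.09 kg; origin in the middle of its underside, axes as the box's while it is shut; shut, it lies 36 mm over the counter, centred on the box.
- pull (a point): Centre of the finger pull on the lid near its front end: 14 mm thick (x), 26 mm long (y), from the lid's top up to 22 mm over the lid's underside; this point is 13 mm over the underside, 92 mm from the lid's origin towards -y.
- knob_0: Spare knob, black, 0.035 kg; the four are alike and one may be absent. Round skirt 38 mm across, 13 mm high; on it a grip bar 14 mm thick (y), 35 mm long (x), its top 30 mm over the underside. Origin in the middle of the underside, z up; white pointer line on the bar at the +x end. In the box its pointer is within 35 degrees of the panel's +x.
- knob_1: Spare knob like knob_0. In the underside is a D bore 12 mm deep, 13.4 mm across, its flat 3.2 mm from the axis on the -x side. It goes down over a shaft within some 8 to 15 degrees of the shaft's own angle, otherwise it rests some 10 mm too high. Fully home its underside lies on the panel's face.
- knob_2: Spare knob like knob_0. On its shaft it has a few degrees of turning play, and may spring back up to 8 degrees when let go.
- knob_3: Spare knob like knob_0.
- service_bell: counter bell, 86 mm round, 54 mm tall; a bystander; origin under its centre
- drop_bottle: small dropper bottle, 32 mm round, 90 mm tall; a bystander; origin under its centre
- tape_measure: round tape measure, 56 by 51 by 21 mm; a bystander; origin under its centre

How it is judged:
By the outcome, as a careful person would: the job done as asked, in the order asked, and still so for the second after the job is handed in, with the robot touching nothing.
Of knob_0, knob_1, knob_2, knob_3 only 3 to 4 are there at a start; the rules pass over those that are not, and their reading is None.
At some moment in a run one of knob_0, knob_1, knob_2, knob_3, lid may be knocked a few centimetres aside while the robot is not near it.
Once in a run the grip may slacken for a moment while it holds something.
It also fails if it takes over 210 s, if anything falls off the work surface, if the arm or the gripper's body presses on something with over 40 N, if the wrist force passes 120 N, or if a joint passes its speed limit or range.

## Working session

There is one attempt and no reset: what is moved stays moved. The work goes in short steps, each a Python script; the robot and the scene stay as the last script left them, time stands still between calls to the robot, and variables do not carry over. Pictures are saved under pics/ and viewed, at most 14 in all, crops included, and the job is handed in when it is done.

```bash
ls; mkdir -p pics; python3 - <<'E'
from plant import *
import cv2,numpy as np
for n in("scene","top","wrist"):
    c=get_calibration(n);print(n,c)
    cv2.imwrite(f"pics/{n}0.png",grab_frame(n))
print(robot.get_time(),robot.get_tcp_rot(),robot.hold_point_z)
for t in "panel good_dial seat_0 seat_1 seat_2 seat_3 broken_knob parts_box lip pocket_0 lid pull knob_0 service_bell drop_bottle tape_measure".split():
    for n in("scene","top"):
        print(t,n,[(np.round(d["uv"]).tolist(),round(d["confidence"],2)) for d in mark_of(n,t)])
E
```

```text
pics
plant.py
scene {'vertical_fov': 48.82629014948663, 'cx': 315.55867652564336, 'cy': 195.51131381962247, 'k1': -0.10990383066856624, 'rvec': array([ 2.43317602,  0.8337926 , -0.24385101]), 'tvec': array([-0.40050843, -0.28341031,  1.66504803])}
top {'vertical_fov': 49.54799146368611, 'cx': 315.34034976409436, 'cy': 199.0717806274861, 'k1': 0.00475539362277187, 'rvec': array([ 2.17458474, -2.12807869,  0.2051989 ]), 'tvec': array([-0.0718706 ,  0.53433471,  1.11123644])}
wrist {'vertical_fov': 65.97019211646803, 'cx': 318.3866689747106, 'cy': 200.18895479481336, 'k1': -0.04332716295183365, 'rvec': array([-2.34679329,  1.64857958,  0.26642515]), 'tvec': array([-0.59961336, -0.0411243 ,  0.37990218])}
0.15 [-1.79943192e+02 -1.30669665e-02  1.98090924e+01] 0.0187
panel scene [([293.0, 193.0], 0.92)]
panel top [([315.0, 232.0], 0.89)]
good_dial scene [([312.0, 164.0], 0.67), ([370.0, 186.0], 0.52)]
good_dial top [([263.0, 229.0], 0.97)]
seat_0 scene [([289.0, 188.0], 0.91), ([281.0, 202.0], 0.83), ([302.0, 174.0], 0.72), ([274.0, 217.0], 0.56), ([339.0, 212.0], 0.33)]
seat_0 top [([294
[... 1065 characters left out ...]
 top [([319.0, 157.0], 0.95)]
pocket_0 scene [([340.0, 216.0], 0.71), ([358.0, 195.0], 0.71), ([353.0, 206.0], 0.69), ([370.0, 183.0], 0.69), ([245.0, 278.0], 0.49)]
pocket_0 top [([304.0, 161.0], 0.57)]
lid scene [([359.0, 196.0], 0.61), ([227.0, 254.0], 0.4)]
lid top [([291.0, 228.0], 0.64), ([276.0, 159.0], 0.58), ([363.0, 224.0], 0.52)]
pull scene [([341.0, 211.0], 0.68)]
pull top [([310.0, 159.0], 0.76)]
knob_0 scene []
knob_0 top []
service_bell scene [([366.0, 138.0], 0.64)]
service_bell top []
drop_bottle scene [([227.0, 252.0], 0.55)]
drop_bottle top [([427.0, 240.0], 0.75)]
tape_measure scene [([358.0, 195.0], 0.73), ([245.0, 281.0], 0.65)]
tape_measure top [([436.0, 202.0], 0.54)]
```

```bash
python3 - <<'E'
import cv2
a=cv2.imread("pics/top0.png")[90:320,200:500];a=cv2.resize(a,None,fx=2.6,fy=2.6,interpolation=cv2.INTER_CUBIC);cv2.imwrite("pics/top0c.png",a)
E
```

```text
(no output)
```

View pics/scene0.png

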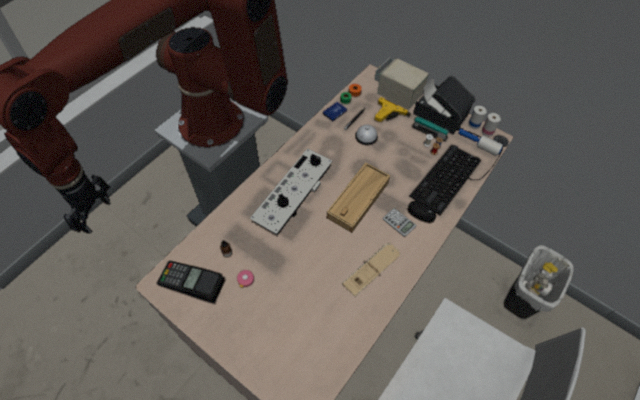

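View pics/top0c.png

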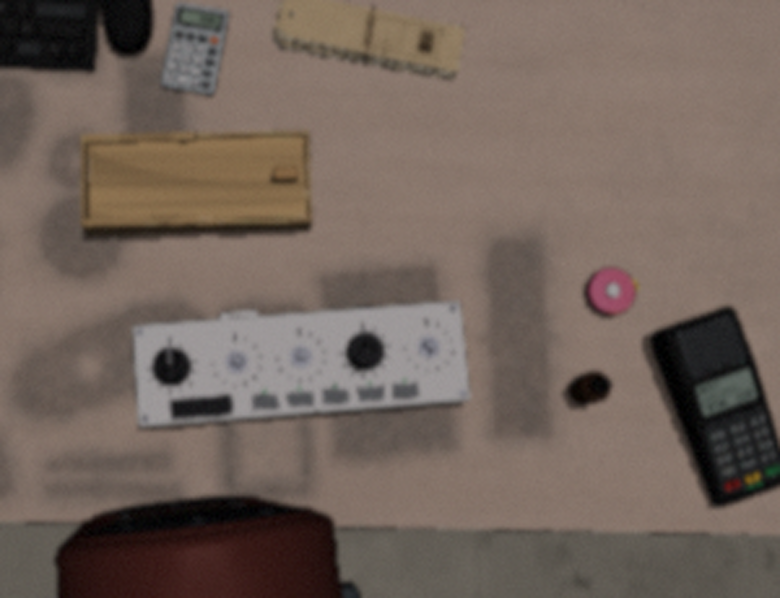

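The top view shows the box (crop 85-310, 135-230) with its lid and pull on the right (-y) side. The panel is below it, the good knob at (170,365) and the broken knob at (365,350). The counter is clear to the right of the box, about (315-560, 130-230).

```bash
cat > h.py <<'E'
from plant import *
import cv2,numpy as np
def cam(n):
    c=get_calibration(n);f=200/np.tan(np.radians(c["vertical_fov"]/2))
    K=np.array([[f,0,c["cx"]],[0,f,c["cy"]],[0,0,1]]);return K,np.array([c["k1"],0,0,0.]),c["rvec"],c["tvec"]
def proj(c,P):
    K,D,r,t=c;return cv2.projectPoints(np.array(P,float).reshape(-1,3),r,t,K,D)[0][:,0]
def world(c,uv,z):
    K,D,r,t=c;R=cv2.Rodrigues(r)[0];u=cv2.undistortPoints(np.array(uv,float).reshape(-1,1,2),K,D)[:,0]
    d=np.c_[u,np.ones(len(u))]@R;o=-R.T@t;return o+d*((z-o[2])/d[:,2])[:,None]
def marks(n,c,t,z,lo=.3):
    return [(np.round(world(c,d["uv"],z)[0,:2],4).tolist(),np.round(d["uv"],1).tolist(),round(d["confidence"],2)) for d in mark_of(n,t) if d["confidence"]>lo]
def look(p,yaw):  robot.move_pose(p,[180,0,yaw])
def say(*a): print(round(robot.get_time(),1),*a)
E
python3 - <<'E'
from h import *
c=cam("top");grab_frame("top")
for t,z in dict(panel=0,good_dial=.034,seat_0=.034,broken_knob=.034,parts_box=0,lip=.039,pull=.049,lid=.036,tape_measure=0,drop_bottle=0).items(): print(t,marks("top",c,t,z))
w=get_calibration("wrist");R=cv2.Rodrigues(w["rvec"])[0];print("wristcam pos",-R.T@w["tvec"],"fwd",R[2],"right",R[0],robot.get_tool_pos())
for y in(-90,0,90): print(y,robot.ik([.5,0,.3],[180,0,y]),robot.ik([.5,-.25,.3],[180,0,y]))
E
```

```text
panel [([0.4479, -0.0655], [316.1, 233.4], 0.97)]
good_dial [([0.4523, 0.0681], [266.2, 229.6], 0.91)]
seat_0 [([0.4851, -0.1909], [363.6, 219.5], 0.84), ([0.4509, -0.0021], [292.7, 230.7], 0.75), ([0.4642, -0.0619], [315.3, 226.2], 0.62), ([0.4727, -0.1288], [340.4, 223.6], 0.61)]
broken_knob [([0.4804, -0.1268], [339.7, 220.7], 0.63)]
parts_box [([0.6437, 0.0567], [273.8, 162.5], 0.79)]
lip [([0.647, -0.062], [316.7, 159.0], 0.66), ([0.4603, -0.0607], [314.9, 227.5], 0.62), ([0.4503, -0.0038], [293.3, 230.8], 0.5)]
pull [([0.6456, -0.0439], [310.1, 158.4], 0.81)]
lid [([0.6435, 0.0541], [273.9, 159.4], 0.67), ([0.47, -0.1246], [338.9, 224.5], 0.66)]
tape_measure [([0.5452, -0.395], [434.8, 201.1], 0.84), ([0.6414, 0.0479], [276.9, 163.4], 0.71)]
drop_bottle [([0.4321, -0.362], [423.9, 241.5], 0.49)]
wristcam pos [ 0.27908702 -0.53706393  0.37406507] fwd [-0.29586302 -0.10758857 -0.94915213] right [ 3.39104490e-01 -9.40748253e-01  9.32705993e-04] [ 0.20335298 -0.56451082  0.23132612]
-90 [ -15.02259828   -9.85156307   -2.71168427   97.13987879    0.
 -105.02259828] [ -39.97021225    0.37053829    6.98482197   96.61428368    0.
 -129.97021225]
0 [-15.02259828  -9.85156307  -2.71168427  97.13987879   0.
 164.97740172] [-39.97021225   0.37053829   6.98482197  96.61428368   0.
 140.02978775]
90 [-15.02259828  -9.85156307  -2.71168427  97.13987879   0.
  74.97740172] [-39.97021225   0.37053829   6.98482197  96.61428368   0.
  50.02978775]
```

```bash
python3 - <<'E'
from h import *
np.set_printoptions(suppress=True,precision=4)
for nm,p in dict(panel=[.47,-.06,.2],box=[.645,0.04,.2]).items():
    look(p,180);robot.pause(.2)
    c=cam("wrist");im=grab_frame("wrist");cv2.imwrite(f"pics/w_{nm}.png",im)
    for t,z in (dict(panel=0,good_dial=.034,seat_0=.034,broken_knob=.034) if nm=="panel" else dict(parts_box=0,lip=.039,pull=.049,lid=.036)).items(): print(t,marks("wrist",c,t,z))
    R=cv2.Rodrigues(c[2])[0];print("cam",-R.T@c[3])
say(robot.get_tcp_rot(),robot.get_tool_pos())
E
```

```text
panel [([0.4571, -0.0637], [315.7, 161.9], 0.66), ([0.6863, -0.0664], [314.4, 327.4], 0.58), ([0.4836, -0.2103], [189.7, 184.8], 0.43)]
good_dial [([0.4491, 0.0668], [443.3, 160.9], 0.97)]
seat_0 [([0.4606, -0.0618], [317.3, 171.8], 0.97), ([0.4576, 0.0009], [378.6, 168.9], 0.78), ([0.4759, -0.1935], [191.7, 186.4], 0.66)]
broken_knob [([0.4684, -0.1268], [254.5, 179.3], 0.88), ([0.6215, 0.0454], [407.0, 303.2], 0.6)]
cam [ 0.3886 -0.0604  0.3427]
parts_box []
lip [([0.6502, -0.0653], [217.6, 187.0], 0.61)]
pull [([0.6523, -0.0414], [238.4, 191.8], 0.91)]
lid [([0.6461, 0.0502], [329.5, 182.3], 0.91)]
cam [0.563  0.0391 0.3436]
6.1 [-179.9961    0.0237  179.9767] [0.6449 0.0397 0.2003]
```

View pics/w_panel.png

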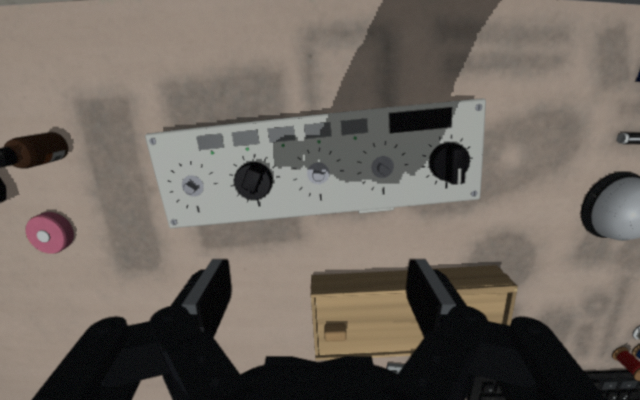

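View pics/w_box.png

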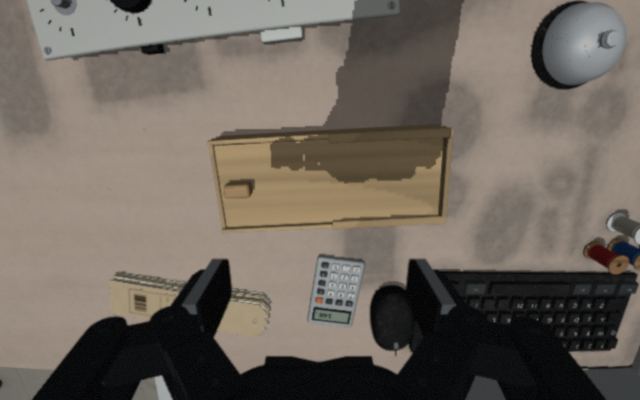

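The wrist views show the dials at (193,186), (254,180), (317,173), (382,167), and the good knob at (449,162). The box lies with its pull at (238,190). The camera's bias is constant in the tool frame, so I'll cancel it by viewing from opposite yaws.

```bash
cat >> h.py <<'E'
from scipy.optimize import least_squares
np.set_printoptions(suppress=True,precision=4)
def rt(a): a=np.radians(a);return np.array([[np.cos(a),-np.sin(a)],[np.sin(a),np.cos(a)]])
def fit(obs,guess):   # obs: list of (model_xy, world_xy)
    M=np.array([o[0] for o in obs]);W=np.array([o[1] for o in obs])
    r=lambda s:((M@rt(s[2]).T+s[:2]-W)/np.array([.002])).ravel()
    s=least_squares(r,guess,loss="soft_l1");return s.x,np.round((W-M@rt(s.x[2]).T-s.x[:2])*1000,1)
E
python3 - <<'E'
from h import *
pan=np.array([.457,-.063,5.]);box=np.array([.648,.053,1.])
def grabmarks(nm,spec,s,p,yaw):
    look(p,yaw);robot.pause(.15);c=cam("wrist");im=grab_frame("wrist");cv2.imwrite(f"pics/{nm}_{yaw}_{round(p[1]*1000)}.png",im);o=[]
    for cls,z,pts in spec:
        for d in mark_of("wrist",cls):
            w=world(c,d["uv"],z)[0,:2]
            for m in pts:
                if np.linalg.norm(rt(s[2])@m+s[:2]-w)<.02 and d["confidence"]>.35:o.append((m,w,yaw))
    return o
S=[("seat_0",.034,[(0,-.132),(0,-.066),(0,0),(0,.066)]),("good_dial",.034,[(0,.132)]),("broken_knob",.034,[(0,-.066)]),("panel",0,[(0,0)])]
o=[]
for yaw,dx in((180,.01),(0,-.01)):
    for dy in(-.07,.07):
        o+=grabmarks("pan",S,pan,[pan[0]+dx-dy*.09,pan[1]+dy,.15],yaw)
s,r=fit(o,pan);print("panel",s)
for a,b in zip(o,r):print(a[2],a[0],b)
S=[("lip",.039,[(0,-.117)]),("pull",.049,[(0,-.092)]),("lid",.036,[(0,0)]),("parts_box",0,[(0,0)])]
o=[]
for yaw,dx in((180,.01),(0,-.01)): o+=grabmarks("box",S,box,[box[0]+dx,box[1]-.03,.18],yaw)
s,r=fit(o,box);print("box",s)
for a,b in zip(o,r):print(a[2],a[0],b,a[1])
say()
E
```

```text
panel [ 0.4611 -0.0612  5.6708]
180 (0, 0) [-2.9 -2.7]
180 (0, -0.132) [ 1.4 -0.2]
180 (0, 0.066) [ 2.8 -1.7]
180 (0, 0.132) [-0.2 -2.2]
180 (0, -0.066) [1.4 1.4]
180 (0, 0) [-3.7  0.7]
180 (0, -0.132) [ 0.2 -1.1]
180 (0, 0) [-1.7  0.1]
180 (0, 0.066) [ 2.1 -0.3]
180 (0, 0.132) [-1.6 -3.1]
180 (0, -0.066) [-1.4  2.1]
180 (0, 0) [-6.1 -2.1]
0 (0, 0.066) [0.6 2.6]
0 (0, -0.132) [-1.4 -0.4]
0 (0, 0) [1.9 1.6]
0 (0, 0.132) [ 1.4 -1.8]
0 (0, -0.066) [-0.1 -0.5]
0 (0, 0) [-8.3  2.3]
0 (0, 0) [ 1.1 -0.6]
0 (0, -0.132) [2.2 0.8]
0 (0, 0.066) [-0.1  1.6]
0 (0, 0.132) [2.2 0.6]
0 (0, -0.066) [3.9 1.5]
0 (0, 0) [-7.4  0.2]
box [0.6433 0.0492 3.7523]
180 (0, -0.117) [2.3 0.5] [ 0.6533 -0.067 ]
180 (0, -0.092) [0.9 0.6] [ 0.6503 -0.042 ]
180 (0, 0) [ 2.5 -1.7] [0.6458 0.0475]
0 (0, -0.117) [-1.7  1.4] [ 0.6493 -0.0661]
0 (0, -0.092) [-1.7  0.2] [ 0.6476 -0.0423]
0 (0, 0) [-1.7 -1.5] [0.6416 0.0478]
18.3
```

```bash
python3 - <<'E'
from h import *
def rect(cn,c,t,z):
    for d in cut_out(cn,t)[:1]:
        m=d["pixels"].astype(np.uint8);ct=max(cv2.findContours(m,0,2)[0],key=cv2.contourArea)[:,0]
        w=world(c,ct,z)[:,:2]
        (cx,cy),(a,b),an=cv2.minAreaRect((w*1000).astype(np.float32))
        n=w-w.mean(0);ang=np.degrees(np.arctan2(*(lambda v:(-v[0],v[1]))(np.linalg.svd(n)[2][0]*np.sign(np.linalg.svd(n)[2][0][1]))))
        print(cn,t,"c",cx,cy,"dim",a,b,"ang",an,"pca",ang,d["confidence"])
c=cam("wrist");grab_frame("wrist")
rect("wrist",c,"lid",.04);rect("wrist",c,"parts_box",.045)
c=cam("top");grab_frame("top")
rect("top",c,"lid",.04);rect("top",c,"parts_box",.045);rect("top",c,"panel",.034)
# hand-eye from present pose
g=get_calibration("wrist");Rc=cv2.Rodrigues(g["rvec"])[0];p=robot.get_tool_pos();Rt=cv2.Rodrigues(np.array([np.pi,0,0]))[0] # yaw 0
print(robot.get_tcp_rot(),p)
Rct=Rc@Rt; tct=g["tvec"]+Rc@p
np.savez("he.npz",R=Rct,t=tct)
K,D=cam("wrist")[:2]
pan=np.array([.457,-.063])
for yaw,dx in((180,.01),(0,-.01)):
  for dy in(-.07,.07):
    P=np.array([pan[0]+dx-dy*.09,pan[1]+dy,.15]);Rw=cv2.Rodrigues(np.array([0,0,np.radians(yaw)]))[0]@Rt
    R=Rct@Rw.T;cc=(K,D,cv2.Rodrigues(R)[0].ravel(),tct-R@P)
    im=cv2.imread(f"pics/pan_{yaw}_{round(P[1]*1000)}.png");hsv=cv2.cvtColor(im,cv2.COLOR_BGR2HSV)
    q=proj(cc,[.46,-.06,.034])[0]
    m=((hsv[...,1]<30)&(hsv[...,2]>60)).astype(np.uint8);m=cv2.morphologyEx(m,cv2.MORPH_CLOSE,np.ones((9,9)))
    ct=max(cv2.findContours(m,0,2)[0],key=cv2.contourArea)[:,0]
    ct=ct[(ct[:,0]>3)&(ct[:,0]<636)&(ct[:,1]>3)&(ct[:,1]<396)]
    w=world(cc,ct,.034)[:,:2]
    print(yaw,dy,cv2.minAreaRect((w*1000).astype(np.float32)))
E
```

```text
wrist lid c 645.2189331054688 50.19635009765625 dim 87.99067687988281 228.09698486328125 ang 2.7537801265716553 pca 4.802186631267828 0.9
wrist parts_box c 645.9490356445312 52.22992706298828 dim 102.57218170166016 237.38650512695312 ang 2.9400649070739746 pca 3.8156309788757263 0.69
top lid c 643.1903686523438 -27.743000030517578 dim 84.01183319091797 70.27851867675781 ang 1.058462381362915 pca 81.6786371418678 0.89
top parts_box c 599.1033325195312 -34.018646240234375 dim 13.730972290039062 69.82935333251953 ang 1.4773119688034058 pca 3.7453788456220174 0.63
top panel c 458.9609069824219 -104.330078125 dim 111.8345947265625 256.1811828613281 ang 4.508639812469482 pca 4.015387057360503 0.77
[179.9994  -0.0033  -0.0011] [0.638 0.023 0.18 ]
180 -0.07 ((445.07635498046875, -62.925567626953125), (140.0811767578125, 338.7773132324219), 5.6032304763793945)
180 0.07 ((446.047119140625, -59.172943115234375), (141.7968292236328, 344.3884582519531), 5.436281204223633)
0 -0.07 ((454.9712829589844, -62.14935302734375), (147.6220245361328, 339.28570556640625), 6.599992752075195)
0 0.07 ((457.0718994140625, -59.43351745605469), (350.02435302734375, 138.20211791992188), 89.91153717041016)
```

View pics/pan_0_-133.png

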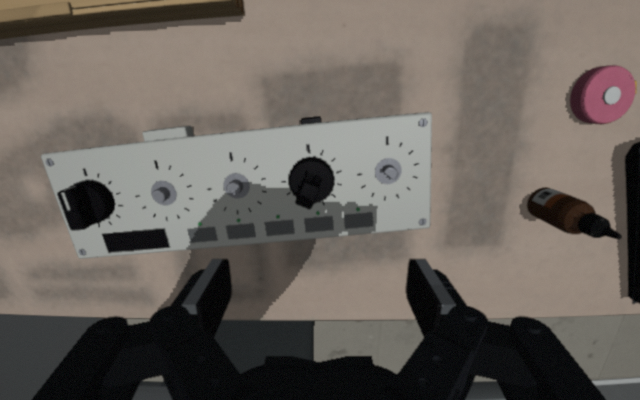

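The panel view agrees with the dial fit (about yaw 5.7). Next is the lid.

```bash
cat >> h.py <<'E'
from scipy.spatial.transform import Rotation as Ro
def down(yaw,tilt=0,ax=0): # tilt about horizontal axis at azimuth ax
    return (Ro.from_rotvec(np.radians(tilt)*np.array([np.cos(np.radians(ax)),np.sin(np.radians(ax)),0]))*Ro.from_euler('xyz',[180,0,yaw],degrees=True)).as_euler('xyz',degrees=True).tolist()
BOX=np.array([.6447,.050,3.0])
PAN=np.array([.4611,-.0612,5.67])
def bw(x,y,z): return np.r_[rt(BOX[2])@[x,y]+BOX[:2],z]
def pw(x,y,z): return np.r_[rt(PAN[2])@[x,y]+PAN[:2],z]
# lid pose in box frame: slide s (towards -y), rear lift u, tilt t deg -> TCP pose, pull grasp h above underside
def lidpose(s,u,t,h,x=0):
    L=.205;T=np.radians(t) # pull to rear end (pivot)
    y=.113-s-L*np.cos(T)+h*np.sin(T); z=.036+u+L*np.sin(T)+h*np.cos(T)
    return bw(x,y,z),down(BOX[2]+90,-t,BOX[2])
E
python3 - <<'E'
from h import *
fingers.set_gripper(.045)
p,o=lidpose(0,0,0,.006)
look(p+[0,0,.06],BOX[2]+90)
g=robot.line_to(p.tolist(),vel=.06,guard=6);say(g,robot.get_tool_pos(),p,robot.get_ft_force())
fingers.set_gripper(0);robot.pause(.2)
say("w",robot.get_gripper_width(),robot.get_gripper_force(),robot.get_ft_force(),robot.get_torque(),robot.get_tool_pos())
E
```

```text
21.8 False [ 0.6499 -0.042   0.0426] [ 0.6495 -0.0419  0.042 ] [-0.3318  0.4985  0.7149]
22.4 w 0.012560800188331103 60.299402475357056 [0.1856 0.5301 5.2686] [-0.007   0.0703  0.0409] [ 0.6499 -0.042   0.0426]
```

```bash
python3 - <<'E'
from h import *
h=robot.get_tool_pos()[2]-.036
def go(s,u,t,vel,guard=None):
    p,o=lidpose(s,u,t,h);r=robot.line_to(p.tolist(),vel=vel,rotation=o,guard=guard);say(s,r,robot.get_ft_force(),robot.get_torque(),robot.get_gripper_width());return r
go(0,0,1.15,.02)
cv2.imwrite("pics/lift.png",grab_frame("wrist"))
for s in(.02,.06,.118):
    if go(s,1.5e-3*s/.115,1.15,.06,20): break
E
```

```text
22.8 0 False [-0.4365  0.0682 -0.3955] [ 0.0795 -0.0512 -0.059 ] 0.01245778023473608
23.3 0.02 False [-0.7009  0.3045 -0.5462] [-0.0265  0.0192  0.0351] 0.012300881371808597
24.1 0.06 False [-0.0493  0.0773 -1.1145] [ 0.0025 -0.0552 -0.0163] 0.01256129454605121
25.2 0.118 False [ 0.4098 -0.0536 -0.7074] [-0.05    0.0315  0.0077] 0.012840995377239728
```

```bash
cat >> h.py <<'E'
LIDC=np.array([.602,-.205])
def lidw(y,z): return np.r_[rt(BOX[2])@[0,y]+LIDC,z]
E
python3 - <<'E'
from h import *
h=.0066;o=down(BOX[2]+90)
p,_=lidpose(.125,.03,1.15,h);robot.line_to(p.tolist(),vel=.12)
p,_=lidpose(.19,.05,0,h);robot.line_to(p.tolist(),vel=.15,rotation=o)
robot.line_to(lidw(-.092,.05+h).tolist(),vel=.15);say(robot.get_ft_force(),robot.get_gripper_width())
g=robot.line_to(lidw(-.092,h-.004).tolist(),vel=.03,guard=4);say(g,robot.get_tool_pos()[2]-h,robot.get_ft_force())
fingers.set_gripper(.04);robot.line_to((robot.get_tool_pos()+[0,0,.05]).tolist(),vel=.12)
look([BOX[0],.0,.2],180);robot.pause(.1);im=grab_frame("wrist");cv2.imwrite("pics/box_open.png",im);c=cam("wrist")
for t,z in dict(knob_0=.011,pocket_0=.003,pull=.017,lid=0).items():print(t,marks("wrist",c,t,z))
say()
E
```

```text
27.0 [ 0.5463  0.0206 -0.1029] 0.012616372162575018
28.5 True -4.181393000726383e-06 [-1.4595  0.4848  5.0366]
knob_0 [([0.6408, 0.1227], [430.5, 172.5], 0.74), ([0.6359, 0.0778], [390.4, 168.1], 0.63)]
pocket_0 [([0.6433, 0.0811], [391.3, 173.0], 0.93), ([0.6398, 0.1289], [433.6, 170.0], 0.76), ([0.6461, -0.0258], [296.6, 175.6], 0.62), ([0.6467, 0.0239], [340.6, 176.0], 0.56)]
pull [([0.6068, -0.2922], [50.5, 144.7], 0.78), ([0.6383, 0.1246], [434.4, 171.5], 0.54)]
lid [([0.606, -0.2082], [133.1, 140.7], 0.95)]
31.1
```

View pics/box_open.png

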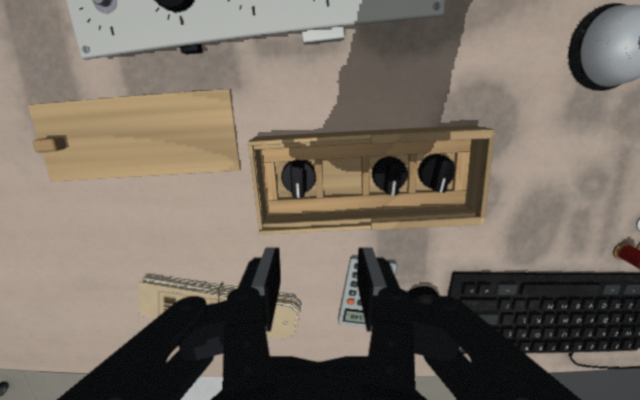

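The picture shows knobs in pockets 0, 2 and 3 at (298,178), (390,175) and (437,172). Pocket 1 at (342,176) is empty. The lid lies flat, with its pull at (50,145). I'll take closer views for angles.

```bash
python3 - <<'E'
from h import *
T=[]
def shot(nm,p,rg,ppm=4):  # rectify plane z to a metric map: world window
    look(p,180);robot.pause(.15);c=cam("wrist");im=grab_frame("wrist");cv2.imwrite(f"pics/{nm}.png",im);return c,im
def ortho(c,im,cx,cy,hx,hy,z,s):  # up=+x,left=+y
    xs=cx+hx-np.arange(int(2*hx*s))/s;ys=cy+hy-np.arange(int(2*hy*s))/s
    X,Y=np.meshgrid(xs,ys,indexing="ij");uv=proj(c,np.c_[X.ravel(),Y.ravel(),np.full(X.size,z)]).reshape(*X.shape,2).astype(np.float32)
    return cv2.remap(im,uv[...,0],uv[...,1],cv2.INTER_CUBIC)
c,im=shot("k_box",[BOX[0]+.01,BOX[1],.13])
for t,z in dict(knob_0=.003,pocket_0=.003).items():print(t,marks("wrist",c,t,z))
a=ortho(c,im,BOX[0],BOX[1],.05,.12,.033,3000)
p=pw(0,-.066,0)
c,im=shot("k_pan",[p[0]+.01,p[1]+.02,.13])
for t,z in dict(seat_0=.034,broken_knob=.034).items():print(t,marks("wrist",c,t,z))
b=ortho(c,im,p[0],p[1]-.0,.05,.12,.045,3000)
cv2.imwrite("pics/ortho1.png",np.vstack([a,b]));print(a.shape,p);say()
E
```

```text
Traceback (most recent call last):
TypeError: shot() missing 1 required positional argument: 'rg'
```

```bash
cat >> h.py <<'E'
def shot(nm,p,yaw=180):
    look(p,yaw);robot.pause(.15);c=cam("wrist");im=grab_frame("wrist");cv2.imwrite(f"pics/{nm}.png",im);return c,im
def ortho(c,im,cx,cy,hx,hy,z,s):  # up=+x,left=+y
    xs=cx+hx-np.arange(int(2*hx*s))/s;ys=cy+hy-np.arange(int(2*hy*s))/s
    X,Y=np.meshgrid(xs,ys,indexing="ij");uv=proj(c,np.c_[X.ravel(),Y.ravel(),np.full(X.size,z)]).reshape(*X.shape,2).astype(np.float32)
    return cv2.remap(im,uv[...,0],uv[...,1],cv2.INTER_CUBIC)
E
python3 - <<'E'
from h import *
c,im=shot("k_box",[BOX[0]+.01,BOX[1],.13])
for t,z in dict(knob_0=.003,pocket_0=.003).items():print(t,marks("wrist",c,t,z))
a=ortho(c,im,BOX[0],BOX[1],.05,.12,.033,3000)
p=pw(0,-.066,0)
c,im=shot("k_pan",[p[0]+.01,p[1]+.02,.13])
for t,z in dict(seat_0=.034,broken_knob=.034).items():print(t,marks("wrist",c,t,z))
b=ortho(c,im,p[0],p[1]-.0,.05,.12,.045,3000)
cv2.imwrite("pics/ortho1.png",np.vstack([a,b])[:598]);print(a.shape,p);say()
E
```

```text
knob_0 [([0.6425, 0.1286], [406.1, 176.7], 0.97), ([0.6433, -0.0225], [240.0, 177.6], 0.9), ([0.6427, 0.0795], [352.2, 176.9], 0.55)]
pocket_0 [([0.647, 0.0245], [291.6, 181.5], 0.9)]
seat_0 [([0.4743, -0.1944], [211.1, 197.5], 0.96), ([0.4601, -0.0616], [374.5, 180.9], 0.91), ([0.4555, 0.0042], [456.4, 175.6], 0.56), ([0.6132, 0.1012], [528.7, 332.0], 0.32)]
broken_knob [([0.4667, -0.1262], [294.1, 188.6], 0.84)]
(300, 720, 3) [ 0.4676 -0.1269  0.    ]
33.0
```

View pics/ortho1.png

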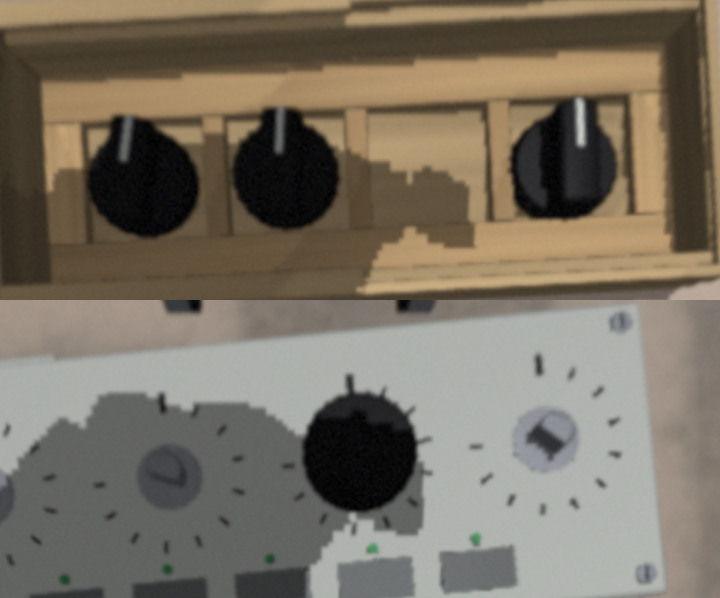

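The knob pointers read about -7, 0 and +4 degrees from world x, for pockets 3, 2 and 0. The broken knob is too dark, so I'll brighten a crop of it.

```bash
python3 - <<'E'
import cv2,numpy as np
def g(f,u,v):
    a=cv2.imread(f)[v-35:v+35,u-45:u+45];a=cv2.resize(a,None,fx=4.4,fy=4.4,interpolation=cv2.INTER_CUBIC)
    return (255*(a/255.)**.4).astype(np.uint8)
cv2.imwrite("pics/bk.png",np.hstack([g("pics/k_pan.png",294,185),g("pics/pan_0_-133.png",311,180)]))
E
```

```text
(no output)
```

View pics/bk.png

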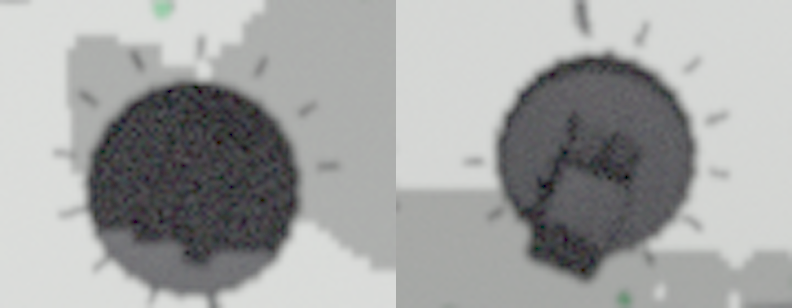

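The brightened yaw-0 view shows the broken bar running from the centre towards lower left (630,180 to 560,250). The knob's +x is therefore at about -27° in the world frame. I'll grip it with yaw 153.

```bash
sed -i 's/^PAN=.*/PAN=np.array([.4616,-.0611,5.67])/' h.py
python3 - <<'E'
from h import *
a=-27.;d=rt(a)@[-.007,0]
p=pw(0,-.066,.0495);p[:2]+=d
fingers.set_gripper(.03)
look(p+[0,0,.05],180+a)
g=robot.line_to(p.tolist(),vel=.06,guard=5);say(g,robot.get_tool_pos(),p)
f0=robot.get_ft_force();fingers.set_gripper(0);robot.pause(.2)
say(robot.get_gripper_width(),robot.get_ft_force()-f0,robot.get_torque())
g=robot.line_to((p+[0,0,.016]).tolist(),vel=.03,guard=30);say(g,robot.get_ft_force()-f0,robot.get_torque())
cc=bw(0,-.026,.0);yaw=180+BOX[2];q=cc[:2]+rt(BOX[2])@[-.007,0]
robot.line_to((p+[0,0,.06]).tolist(),vel=.15)
robot.line_to([*q,.11],vel=.2,rotation=[180,0,yaw]);say(robot.get_gripper_width(),robot.get_ft_force()-f0)
g=robot.line_to([*q,.0195],vel=.06,guard=6);say(g,robot.get_tool_pos()[2],robot.get_ft_force()-f0)
fingers.set_gripper(.03);robot.line_to([*q,.09],vel=.15)
c,im=shot("k_box2",[BOX[0]+.01,BOX[1],.13])
print(marks("wrist",c,"knob_0",.003),marks("wrist",c,"broken_knob",.003))
a=ortho(c,im,BOX[0],BOX[1],.05,.12,.033,3000)
p=pw(0,-.04,0)
c,im=shot("k_pan2",[p[0]+.01,p[1]+.02,.11])
print(marks("wrist",c,"seat_0",.034))
b=ortho(c,im,p[0],p[1],.05,.12,.034,3000)
cv2.imwrite("pics/ortho2.png",np.vstack([a,b])[:598]);print(p);say()
np.savez("c2.npz",*c)
E
```

```text
34.8 False [ 0.4621 -0.1238  0.0499] [ 0.4619 -0.1236  0.0495]
35.2 0.01248358622098999 [ 0.2693 -0.2372  6.1402] [ 0.0589  0.1316 -0.0034]
35.9 False [ 1.0016 -0.325   0.4609] [ 0.063   0.0309 -0.032 ]
37.7 0.012164986997281779 [ 1.7875 -1.4906  0.5819]
39.3 False 0.019967340541867492 [ 0.5039 -0.2801  0.1564]
[([0.6397, 0.1288], [406.6, 178.0], 0.93), ([0.642, 0.0785], [350.5, 180.4], 0.78), ([0.642, -0.0223], [238.3, 180.4], 0.59)] [([0.6471, 0.0262], [292.4, 185.9], 0.71)]
[([0.4558, 0.0057], [434.9, 184.7], 0.95), ([0.4598, -0.0617], [344.1, 189.7], 0.93), ([0.4756, -0.1934], [171.1, 209.4], 0.73), ([0.4683, -0.1272], [256.5, 200.5], 0.63), ([0.6113, 0.035], [445.0, 349.3], 0.43)]
[ 0.4656 -0.1009  0.    ]
42.0
```

View pics/ortho2.png

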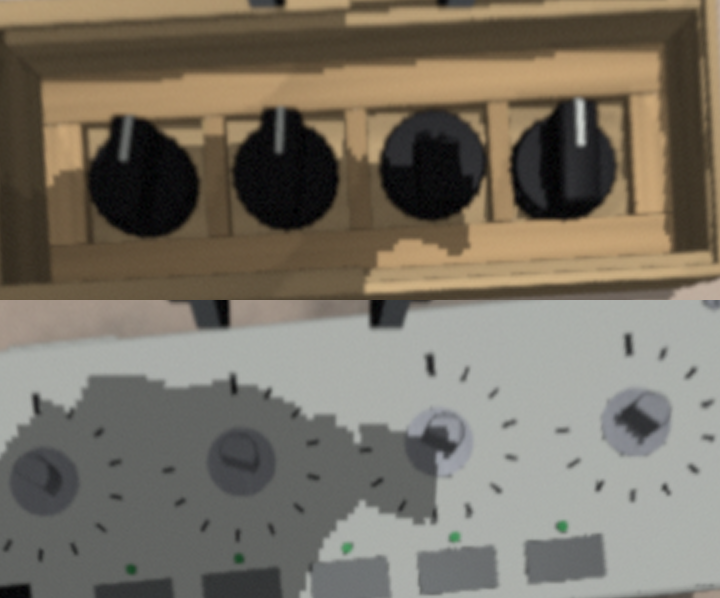

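The broken knob sits in pocket 1, at (433,165). The shaft rings in the lower half are at (44,481), (241,461), (438,441) and (636,421), which matches the panel fit to under 1 mm. Next I'll fit circles for the knob skirts and the rings.

```bash
cat >> h.py <<'E'
def campose(P,yaw):
    z=np.load("he.npz");Rw=Ro.from_euler('xyz',[180,0,yaw],degrees=True).as_matrix();R=z["R"]@Rw.T
    K,D=cam("wrist")[:2];return K,D,cv2.Rodrigues(R)[0].ravel(),z["t"]-R@np.array(P)
def circ(c,im,xy,z,r,dark=None,s=6000,h=.028):
    # best circle (centre) by radial gradient, radius r around xy
    o=cv2.GaussianBlur(cv2.cvtColor(ortho(c,im,xy[0],xy[1],h,h,z,s),cv2.COLOR_BGR2GRAY).astype(float),(0,0),3)
    t=np.linspace(0,2*np.pi,180,endpoint=False);best=(-1,)
    for dx in np.arange(-.005,.0051,.00025):
        for dy in np.arange(-.005,.0051,.00025):
            f=lambda q:cv2.remap(o,((h-(dy+q*np.sin(t)))*s).astype(np.float32)[None],((h-(dx+q*np.cos(t)))*s).astype(np.float32)[None],1)[0]
            g=np.abs(np.clip(f(r+.0007)-f(r-.0007),0,15)).mean() if dark else np.clip(f(r+.0007)-f(r-.0007),-15,15).mean()
            if g>best[0]:best=(g,xy[0]+dx,xy[1]+dy)
    return np.array(best[1:]),best[0]
E
python3 - <<'E'
from h import *
b=BOX
for f,P in(("k_box2",[b[0]+.01,b[1],.13]),("k_box",[b[0]+.01,b[1],.13]),("box_open",[b[0],0,.2])):
    im=cv2.imread(f"pics/{f}.png");c=campose(P,180)
    for k,xy in((0,(.643,-.023)),(1,(.646,.025)),(2,(.6425,.0785)),(3,(.641,.1287))):
        print(f,k,*circ(c,im,xy,.016,.019,True))
p=pw(0,-.04,0);P=[.46563+.01,-.1009+.02,.11]
for f,P,yaw in(("k_pan2",P,180),("pan_0_-133",[.4533,-.133,.15],0),("pan_0_7",[.4407,.007,.15],0),("pan_180_-133",[.4733,-.133,.15],180),("pan_180_7",[.4607,.007,.15],180)):
    im=cv2.imread(f"pics/{f}.png");c=campose(P,yaw)
    for k in range(4):
        xy=pw(0,-.132+.066*k,0)[:2];u=proj(c,[*xy,.034])[0]
        if k==1 and f!="k_pan2" or not(30<u[0]<610): continue
        q,g=circ(c,im,xy,.034,.0112);print(f,k,(q-xy)*1000,round(g,1))
E
```

```text
k_box2 0 [ 0.646  -0.0212] 13.479340871092923
k_box2 1 [0.6478 0.0245] 14.1294268299079
k_box2 2 [0.6437 0.0765] 13.565876377113797
k_box2 3 [0.6405 0.1287] 13.39260996944641
k_box 0 [ 0.6422 -0.0195] 13.633275802569587
k_box 1 [0.6482 0.0228] 5.741291288500245
k_box 2 [0.6405 0.077 ] 13.616797323900911
k_box 3 [0.6375 0.128 ] 13.638565369421737
box_open 0 [ 0.6452 -0.0205] 13.578212116462348
box_open 1 [0.6508 0.03  ] 4.403381906192321
box_open 2 [0.6425 0.0777] 13.629188999508445
box_open 3 [0.6388 0.129 ] 13.464464929246782
k_pan2 0 [-0.5  0. ] 13.4
k_pan2 1 [-1.  0.] 12.0
k_pan2 2 [-0.25 -0.25] 14.9
k_pan2 3 [-0.25 -0.25] 14.9
pan_0_-133 0 [-0.25  0.  ] 15.0
pan_0_-133 2 [-0.25 -0.25] 13.9
pan_0_-133 3 [-0.25 -0.25] 15.0
pan_0_7 0 [0.25 0.25] 13.5
pan_0_7 2 [0. 1.] 14.5
pan_0_7 3 [-0.25  1.  ] 14.6
pan_180_-133 0 [-1.    0.25] 13.0
pan_180_-133 2 [-0.25 -0.5 ] 13.8
pan_180_-133 3 [-0.25  0.  ] 15.0
pan_180_7 0 [0.25 2.  ] 13.3
pan_180_7 2 [0.  1.5] 10.8
pan_180_7 3 [0.   0.75] 12.9
```

```bash
cat >> h.py <<'E'
def pick(xy,ang,z=.0185):
    yaw=180+ang;fingers.set_gripper(.03)
    look([*xy,z+.06],yaw);g=robot.line_to([*xy,z],vel=.07,guard=5)
    f0=robot.get_ft_force();fingers.set_gripper(0);robot.pause(.15)
    say("pick",g,robot.get_tool_pos()[2],robot.get_gripper_width(),robot.get_ft_force()-f0)
    robot.line_to([*xy,z+.085],vel=.12);return yaw
E
python3 - <<'E'
from h import *
pick([.6425,.0775],0.)
s=pw(0,0,.12)
robot.line_to(s.tolist(),vel=.25,rotation=[180,0,180+PAN[2]-5]);robot.pause(.2)
P=robot.get_tool_pos();yaw=robot.get_tcp_rot();c=cam("wrist");im=grab_frame("wrist");cv2.imwrite("pics/held1.png",im)
zu=P[2]-.0155;print(P,yaw,"w",robot.get_gripper_width())
for n,z in(("under",zu),("skirttop",zu+.013)):
    print(n,proj(c,[[*P[:2],z]]))
u=proj(c,[*P[:2],zu+.013])[0].astype(int);a=im[max(0,u[1]-60):u[1]+60,u[0]-80:u[0]+80]
a=cv2.resize((255*(a/255.)**.5).astype(np.uint8),None,fx=4,fy=4,interpolation=cv2.INTER_CUBIC)
print(marks("wrist",c,"knob_0",zu),u);cv2.imwrite("pics/held1c.png",a)
E
```

```text
44.6 pick False 0.01941089568775527 0.012111610287259544 [-0.3406  1.024   6.8679]
[ 0.4619 -0.0605  0.1197] [ 179.9827   -0.0279 -179.2658] w 0.012197078392217463
under [[318.5877 248.0737]]
skirttop [[318.5936 259.3675]]
[([0.4607, -0.0595], [320.4, 246.1], 0.83)] [318 259]
```

View pics/held1c.png

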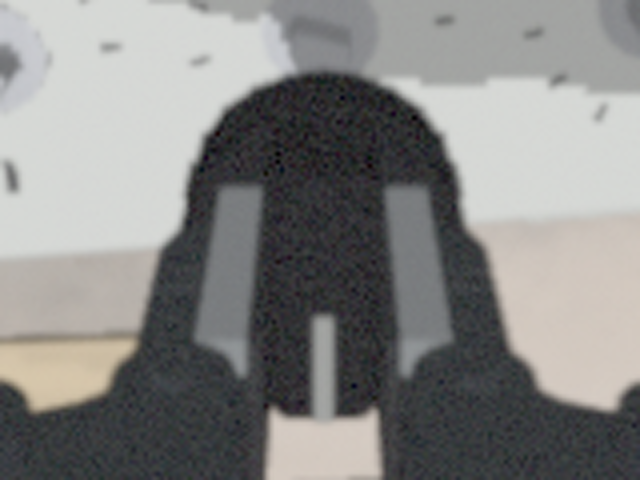

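```bash
python3 - <<'E'
from h import *
P=robot.get_tool_pos();c=cam("wrist");zu=P[2]-.0164
d=rt(robot.get_tcp_rot()[2]+180)@[1,0]
for dx in(-.002,0,.002):
    print(dx,[proj(c,[*(P[:2]+d*(dx+o)),zu+z])[0] for o,z in((-.019,0),(-.019,.013),(.0175,.03))])
E
```

```text
-0.002 [array([318.5515, 213.1291]), array([318.5528, 222.1429]), array([318.5281, 302.8009])]
0 [array([318.5502, 216.5062]), array([318.5514, 225.7453]), array([318.5267, 306.131 ])]
0.002 [array([318.5489, 219.8579]), array([318.55  , 229.3184]), array([318.5254, 309.4307])]
```

```bash
cat >> h.py <<'E'
def insert(seat,hz,off=0.,start=-8.,zf=.034,shift=(0,0)):
    y=-.132+.066*seat;base=pw(0,y,0)[:2]+np.array(shift);a=start
    def tgt(a,z): 
        d=rt(PAN[2]+a)@[off,0];return np.r_[base-d,z]
    top=zf+.011+hz
    o=lambda a:[180,0,180+PAN[2]+a]
    robot.line_to(tgt(a,top+.015).tolist(),vel=.15,rotation=o(a));robot.pause(.15)
    e=tgt(a,0)[:2]-robot.get_tool_pos()[:2];base+=e;robot.line_to(tgt(a,top+.006).tolist(),vel=.05);robot.pause(.1)
    say("err",e*1000,"rem",(base-e-rt(PAN[2]+a)@[off,0]-robot.get_tool_pos()[:2])*1000)
    f0=robot.get_ft_force()
    while a>-66:
        robot.line_to(tgt(a,zf+hz-.001).tolist(),vel=.03,guard=4)
        z=robot.get_tool_pos()[2]-hz-zf;f=robot.get_ft_force()-f0;t=robot.get_torque()
        say("a",a,"z",round(z*1000,2),f,t)
        if z<.002: return True,a,base
        if z<.0065: pass
        a-=5;zc=robot.get_tool_pos()[2]
        robot.line_to(tgt(a,zc).tolist(),vel=.05,rotation=o(a))
    return False,a,base
E
python3 - <<'E'
from h import *
print(insert(2,.0164,off=-.0003))
E
```

```text
47.9 err [-0.7351  0.3241] rem [ 0.7595 -0.3353]
48.4 a -8.0 z -0.06 [-1.5118  0.0836  4.9749] [-0.0134  0.1068 -0.0056]
(True, -8.0, array([ 0.4609, -0.0608]))
```

```bash
cat >> h.py <<'E'
def turnback(a0,base,hz,off,over,seat,zf=.034):
    z=robot.get_tool_pos()[2]+.0003
    for a in np.linspace(a0,over,max(2,int(abs(over-a0)/8)+1))[1:]:
        d=rt(PAN[2]+a)@[off,0];robot.line_to([*(base-d),z],vel=.04,rotation=[180,0,180+PAN[2]+a])
        t=robot.get_torque();say("back",round(a,1),robot.get_ft_force(),t)
    fingers.set_gripper(.03);say("rel",robot.get_gripper_width())
    p=robot.get_tool_pos();robot.line_to([*p[:2],z+.05],vel=.15)
def check(nm,seat):
    p=pw(0,-.132+.066*seat,0)
    c,im=shot(nm,[p[0]+.01,p[1],.13]);o=ortho(c,im,p[0],p[1],.05,.05,.064,6000)
    cv2.imwrite(f"pics/{nm}_o.png",o)
    g=o.max(2).astype(int)
    R=rt(PAN[2]);X,Y=np.meshgrid(p[0]+.05-np.arange(600)/6000,p[1]+.05-np.arange(600)/6000,indexing="ij")
    L=np.stack([X-p[0],Y-p[1]],-1)@R  # panel frame
    m=(g>110)&(np.hypot(L[...,0],L[...,1])<.0165)&(L[...,0]>.003)
    pts=L[m]
    if len(pts)>20:
        n=pts-pts.mean(0);v=np.linalg.svd(n,full_matrices=False)[2][0];v*=np.sign(v[0])
        say("pointer n",len(pts),"mean",pts.mean(0)*1000,"linedir",np.degrees(np.arctan2(v[1],v[0])),"centre-dir",np.degrees(np.arctan2(pts.mean(0)[1],pts.mean(0)[0])))
    print(marks("wrist",c,"knob_0",.034))
    return c,im
E
python3 - <<'E'
from h import *
turnback(-8.,np.array([.4612,-.0609]),.0164,-.0003,1.,2)
check("f2",2)
c,im=check("f4",4)  # good knob reference
say()
a=cv2.imread("pics/f2_o.png");b=cv2.imread("pics/f4_o.png")
cv2.imwrite("pics/f24.png",cv2.resize(np.hstack([a,b]),(800,400)))
E
```

```text
48.7 back 1.0 [-1.1706 -0.0644  1.2994] [-0.1253  0.1501 -0.0496]
49.0 rel 0.030275565503513287
50.0 pointer n 3311 mean [10.1029 -1.8726] linedir 83.32039485788394 centre-dir -10.5005657157881
[([0.4603, -0.058], [322.0, 190.9], 0.73), ([0.6158, -0.0317], [348.3, 344.5], 0.68), ([0.6085, -0.03], [350.3, 338.5], 0.6), ([0.6171, 0.062], [443.6, 344.6], 0.43)]
50.8 pointer n 2660 mean [ 9.9866 -2.4638] linedir 83.91663329898569 centre-dir -13.858492924691658
[([0.614, -0.0157], [232.9, 350.9], 0.66), ([0.46, -0.0589], [163.9, 204.2], 0.59), ([0.6135, 0.0552], [304.3, 351.0], 0.43)]
50.9
```

View pics/f24.png

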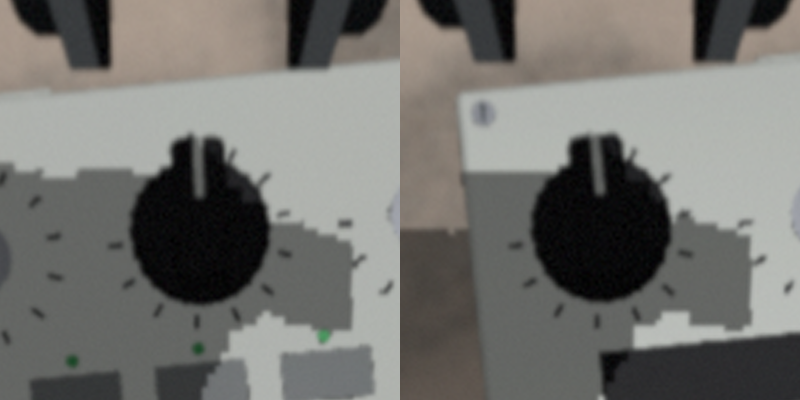

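The left dial (the fitted knob) stands at about 4.2° and the good knob at about 7°. The new knob is seated equally low and is within 3° of off. Next, the knob in pocket 3 goes to seat 3.

```bash
cat >> h.py <<'E'
def ang(nm,p):  # pointer angle in panel frame from saved ortho, centred at p
    o=cv2.imread(f"pics/{nm}_o.png").max(2).astype(float);R=rt(PAN[2])
    X,Y=np.meshgrid(p[0]+.05-np.arange(600)/6000,p[1]+.05-np.arange(600)/6000,indexing="ij")
    L=np.stack([X-p[0],Y-p[1]],-1)@R
    rows=[]
    for x in np.arange(.0065,.0145,.0005):
        m=(abs(L[...,0]-x)<.0003)&(abs(L[...,1])<.0045);w=np.clip(o[m]-np.median(o[m])-15,0,None)
        if w.sum()>50: rows.append((x,(L[...,1][m]*w).sum()/w.sum()))
    if len(rows)<5: return None
    r=np.array(rows);return np.degrees(np.arctan(np.polyfit(r[:,0],r[:,1],1)[0])),np.degrees(np.arctan2(r[:,1].mean(),r[:,0].mean()))
E
python3 - <<'E'
from h import *
for s in(2,4): print(s,ang(f"f{s}",pw(0,-.132+.066*s,0)))
c,im=shot("k_box3",[BOX[0]+.01,BOX[1],.13])
K=marks("wrist",c,"knob_0",.003,.4);print(K)
k=[q[0] for q in K if np.hypot(q[0][0]-.64,q[0][1]-.1287)<.006]
assert k
pick([.640,.1287],-7.)
robot.line_to(pw(0,.066,.12).tolist(),vel=.25,rotation=[180,0,180+PAN[2]-5]);robot.pause(.2)
P=robot.get_tool_pos();c=cam("wrist");im=grab_frame("wrist");cv2.imwrite("pics/held2.png",im);zu=P[2]-.0164
d=rt(robot.get_tcp_rot()[2]+180)@[1,0];g=(255*(im/255.)**.5).max(2)
col=cv2.GaussianBlur(g,(0,0),1)[195:240,314:323].mean(1);v=195+np.argmin(np.diff(col));print("rim v",v,"exp",proj(c,[*(P[:2]-d*.019),zu])[0,1])
r=insert(3,.0164);print(r)
say(robot.get_gripper_width())
E
```

```text
2 (np.float64(-5.351154203901564), np.float64(-2.906889823466679))
4 (np.float64(0.02671507315610189), np.float64(-1.0812858766164184))
[([0.6402, 0.1304], [407.2, 176.7], 0.97), ([0.6424, -0.0252], [235.6, 179.0], 0.74)]
54.1 pick False 0.01941204760269172 0.012613158332946104 [-1.0759  0.8161  5.8479]
rim v 215 exp 216.5034704366778
57.2 err [-0.7664  0.1765] rem [ 0.7709 -0.1854]
57.7 a -8.0 z 3.84 [ 5.9702 -0.9891 -7.2933] [-0.164  -1.1158 -0.0787]
58.1 a -13.0 z 0.02 [ 4.5768 -0.937  -6.2638] [-0.1596 -0.8064  0.0022]
(True, -13.0, array([0.4543, 0.0048]))
58.1 0.01222845470573801
```

```bash
python3 - <<'E'
from h import *
say(robot.get_ft_force(),robot.get_torque(),robot.get_tool_pos())
c=cam("wrist");im=grab_frame("wrist");P=robot.get_tool_pos();u=proj(c,[*P[:2],.045])[0].astype(int)
a=im[max(0,u[1]-75):u[1]+45,u[0]-80:u[0]+80]
cv2.imwrite("pics/now.png",cv2.resize((255*(a/255.)**.5).astype(np.uint8),None,fx=4,fy=4,interpolation=cv2.INTER_CUBIC))
E
```

```text
58.1 [ 3.852  -0.6282 -6.2065] [-0.1596 -0.8064  0.0022] [0.4548 0.0046 0.0504]
```

View pics/now.png

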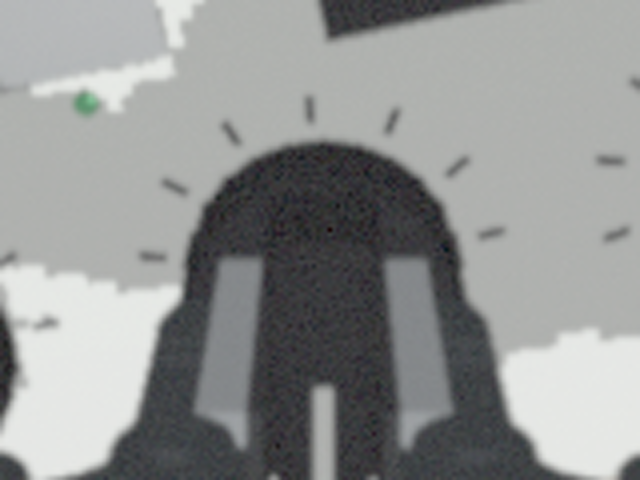

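The knob is down on the face, with the same outline as when held. The lateral force comes from my bad transient correction, so I'll relieve it and turn back.

```bash
sed -i 's/    e=tgt(a,0)\[:2\]-robot.get_tool_pos()\[:2\];base+=e;/    e=np.zeros(2);robot.pause(.3);/' h.py
python3 - <<'E'
from h import *
z=robot.get_tool_pos()[2]
for dx in(.0005,.001):
    robot.line_to([.4548+dx,.0047,z+.0002],vel=.01);robot.pause(.1);say(robot.get_ft_force(),robot.get_torque(),robot.get_tool_pos())
E
```

```text
58.5 [ 0.0425 -2.5098 -4.0985] [-0.464  -0.052   0.0036] [0.4549 0.0046 0.0504]
58.9 [-5.6177 -3.4781 -0.3727] [-0.6807  0.9428 -0.0641] [0.455  0.0046 0.0504]
```

```bash
python3 - <<'E'
from h import *
turnback(-13.,np.array([.4554,.0044]),.0164,0,3.,3)
check("f3",3);print(ang("f3",pw(0,.066,0)))
a=cv2.imread("pics/f3_o.png")
cv2.imwrite("pics/f3v.png",np.hstack([cv2.resize(a,(400,400)),cv2.resize(cv2.imread("pics/f3.png"),(400,250))[:, :] if 0 else np.zeros((400,1,3),np.uint8)]))
E
```

```text
59.2 back -5.0 [-2.817  -0.0584 -3.6329] [-0.2008  0.6287 -0.0934]
59.5 back 3.0 [-2.8863 -1.2597 -3.7529] [-0.2574  0.7131 -0.0051]
59.8 rel 0.0300291312472064
60.8 pointer n 3317 mean [ 9.8707 -2.4795] linedir 84.68246153266035 centre-dir -14.100617045315207
[([0.4533, 0.0043], [317.9, 190.7], 0.92), ([0.6113, -0.0199], [292.9, 346.4], 0.79), ([0.4602, -0.0612], [237.2, 198.7], 0.65)]
(np.float64(1.5085288664941767), np.float64(2.228274141827926))
```

View pics/f3v.png

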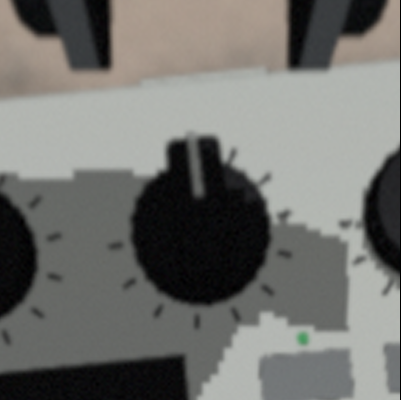

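The third dial stands at about +2° and is fully seated. Next, the last spare from pocket 0 goes to seat 1.

```bash
python3 - <<'E'
from h import *
c,im=shot("k_box4",[BOX[0]+.01,BOX[1]-.04,.13])
K=marks("wrist",c,"knob_0",.003,.4);print(K)
print(circ(c,im,(.6435,-.023),.016,.019,True))
k=[q[0] for q in K if np.hypot(q[0][0]-.6435,q[0][1]+.0235)<.007]
assert k
pick([.6437,-.0235],4.)
robot.line_to(pw(0,-.066,.12).tolist(),vel=.25,rotation=[180,0,180+PAN[2]-5]);robot.pause(.2)
P=robot.get_tool_pos();c=cam("wrist");im=grab_frame("wrist");cv2.imwrite("pics/held3.png",im);zu=P[2]-.0164
d=rt(robot.get_tcp_rot()[2]+180)@[1,0];g=(255*(im/255.)**.5).max(2)
col=cv2.GaussianBlur(g,(0,0),1)[200:232,314:323].mean(1);v=200.5+np.argmin(np.diff(col));ve=proj(c,[*(P[:2]-d*.019),zu])[0,1];off=(v-ve)/1.68e3;print("rim",v,ve,off)
off=float(np.clip(off,-.002,.002))
r=insert(1,.0164,off=off);say(r,robot.get_gripper_width(),robot.get_ft_force(),robot.get_torque(),robot.get_tool_pos())
E
```

```text
[([0.6426, -0.024], [281.2, 179.2], 0.66)]
(array([ 0.644 , -0.0225]), np.float64(13.647507893296604))
63.9 pick False 0.019416638566495857 0.012518917314597571 [-0.524  -0.5875  5.2079]
rim 218.5 216.50345992268922 0.0011884167126849899
67.3 err [0. 0.] rem [ 0.1015 -0.0464]
67.8 a -8.0 z -0.06 [-0.7845  0.6321  5.8471] [ 0.1254  0.1257 -0.0286]
67.8 (True, -8.0, array([ 0.4681, -0.1268])) 0.012475107427838717 [-0.3559  0.9462  5.2546] [ 0.1254  0.1257 -0.0286] [ 0.4668 -0.1266  0.0503]
```

```bash
python3 - <<'E'
from h import *
c=cam("wrist");im=grab_frame("wrist");P=robot.get_tool_pos();u=proj(c,[*P[:2],.045])[0].astype(int)
def cr(im,u,m=75):return im[max(0,u[1]-m):u[1]+120-m,u[0]-60:u[0]+60]
a=np.hstack([cr(im,u),cr(cv2.imread("pics/held3.png"),u)])
cv2.imwrite("pics/now2.png",cv2.resize((255*(a/255.)**.5).astype(np.uint8),None,fx=3.3,fy=3.3,interpolation=cv2.INTER_CUBIC))
E
```

```text
(no output)
```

View pics/now2.png

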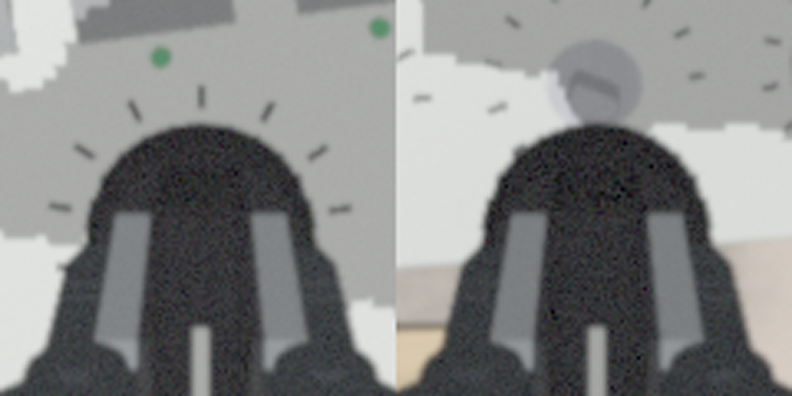

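The knob has kept its place in the grip and the skirt is down at the tick marks, so it is home. Turning back.

```bash
python3 - <<'E'
from h import *
turnback(-8.,np.array([.4681,-.1268]),.0164,.0012,3.,1)
check("f1",1);print(ang("f1",pw(0,-.066,0)))
# recheck all from one high view and look at the lid
c,im=shot("lidv",[.60+.01,-.205,.2])
for t,z in dict(pull=.013,lid=0).items():print(t,marks("wrist",c,t,z))
m=cut_out("wrist","lid")[0]["pixels"].astype(np.uint8);w=world(c,max(cv2.findContours(m,0,2)[0],key=cv2.contourArea)[:,0],.004)[:,:2]
print(cv2.minAreaRect((w*1000).astype(np.float32)))
o=[cv2.resize(cv2.imread(f"pics/{n}_o.png"),(380,380)) for n in("f1","f2")]
cv2.imwrite("pics/f12.png",np.hstack(o));say()
E
```

```text
68.2 back 3.0 [-1.572 -0.458  0.421] [-0.0258  0.2096 -0.0188]
68.6 rel 0.029733899177064274
69.5 pointer n 3238 mean [ 9.7653 -2.4676] linedir 85.06468108046975 centre-dir -14.18101764638651
[([0.4575, 0.0048], [481.6, 180.3], 0.91), ([0.4628, -0.1283], [316.1, 186.3], 0.75), ([0.4607, -0.0608], [400.4, 183.9], 0.69), ([0.4487, -0.07], [390.1, 169.1], 0.4)]
(np.float64(0.5742743926585054), np.float64(1.938227619463779))
pull [([0.6058, -0.2981], [233.0, 173.3], 0.86)]
lid [([0.6033, -0.2072], [315.8, 168.4], 0.6)]
((601.6616821289062, -204.88369750976562), (87.29389190673828, 225.5341796875), 3.0329995155334473)
70.6
```

View pics/f12.png

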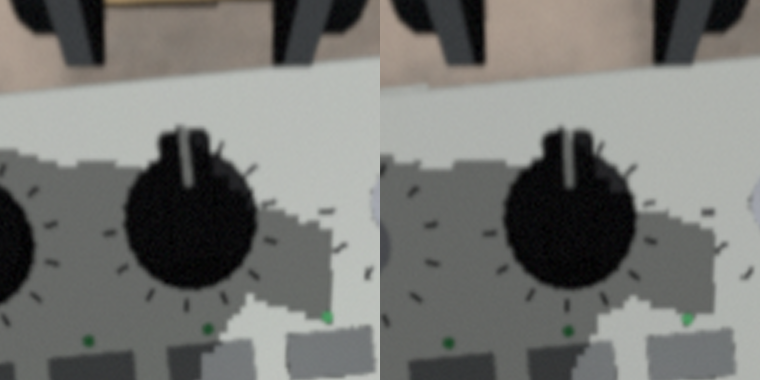

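All fitted knobs are home. The middle one (right picture) leans about 3-4° clockwise, so I'll nudge it and then close the box.

```bash
python3 - <<'E'
from h import *
b=pw(0,0,.0506);y=180+PAN[2]
fingers.set_gripper(.03);look(b+[0,0,.05],y-4);robot.pause(.2);robot.line_to(b.tolist(),vel=.07,guard=5)
fingers.set_gripper(0);robot.pause(.1);say(robot.get_ft_force(),robot.get_tool_pos())
turnback(-4.,b[:2],.0164,0,3.5,2)
check("f2b",2);print(ang("f2b",pw(0,0,0)))
h=.0066
fingers.set_gripper(.045);look(lidw(-.092,.06),BOX[2]+90);robot.pause(.2)
g=robot.line_to(lidw(-.092,h).tolist(),vel=.06,guard=5);f0=robot.get_ft_force()
fingers.set_gripper(0);robot.pause(.2);say(g,robot.get_gripper_width(),robot.get_ft_force()-f0,robot.get_tool_pos(),lidw(-.092,h))
robot.line_to(lidw(-.092,h+.055).tolist(),vel=.08)
p,o=lidpose(.19,.05,0,h);robot.line_to(p.tolist(),vel=.15)
p,o=lidpose(.124,.03,1.15,h);robot.line_to(p.tolist(),vel=.1,rotation=o);robot.pause(.2)
say(robot.get_gripper_width(),robot.get_ft_force()-f0,robot.get_tool_pos(),p)
cv2.imwrite("pics/relid.png",grab_frame("wrist"))
E
```

```text
73.2 [-0.3234 -0.508   5.9618] [ 0.4621 -0.0613  0.0514]
73.5 back 3.5 [1.4379 0.0119 0.1902] [-0.0198 -0.1695  0.0047]
73.8 rel 0.029881283664342548
74.8 pointer n 3202 mean [ 9.858  -2.3371] linedir 85.25318002905621 centre-dir -13.337258694792558
[([0.4675, -0.1266], [237.5, 199.6], 0.87), ([0.4602, -0.0583], [321.6, 191.0], 0.76), ([0.4563, 0.0031], [398.1, 186.5], 0.66)]
(np.float64(1.5803815290662269), np.float64(1.7607161075719049))
78.1 False 0.012421161968323284 [-0.5304  1.1494  6.2356] [ 0.6072 -0.2971  0.0072] [ 0.6068 -0.2969  0.0066]
80.8 0.012347993843258919 [ 0.1693  0.693  -0.1582] [ 0.6561 -0.1662  0.0769] [ 0.656  -0.1655  0.0767]
```

View pics/relid.png

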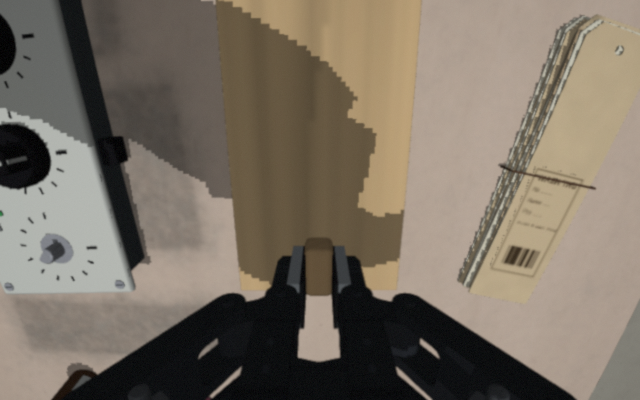

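The lid is held straight, with its edges symmetric about the tool at columns 218-420. Sliding it in.

```bash
python3 - <<'E'
from h import *
h=.0070
def go(s,u,t,vel,guard=None):
    p,o=lidpose(s,u,t,h);r=robot.line_to(p.tolist(),vel=vel,rotation=o,guard=guard);say(s,r,robot.get_ft_force(),robot.get_torque(),robot.get_gripper_width());return r
if not go(.122,.0017,1.15,.04,8):
    for s in(.11,.08,.04,.01,.0015):
        if go(s,1.5e-3*s/.115,1.15,.05,12): break
print(robot.get_tool_pos())
cv2.imwrite("pics/in.png",grab_frame("wrist"))
E
```

```text
81.7 0.122 False [ 0.0741  0.8061 -0.9262] [-0.0659  0.028   0.032 ] 0.012578488356908089
82.0 0.11 False [ 0.4487 -0.7839 -0.2544] [-0.0414  0.0262  0.0191] 0.012331056551961693
82.8 0.08 False [ 0.2664  0.3336 -0.839 ] [-0.0374 -0.036  -0.0421] 0.01208283541136392
83.8 0.04 False [-0.3948  0.2089 -0.3663] [-0.0404 -0.0227  0.0579] 0.012482006115759935
84.5 0.01 False [ 0.2675  0.291  -0.4647] [ 0.047   0.0589 -0.044 ] 0.012408208863200676
84.8 0.0015 False [-0.1785 -0.281   0.0508] [ 0.0618  0.0378 -0.0205] 0.012307573165033019
[ 0.6496 -0.0429  0.0471]
```

```bash
python3 - <<'E'
from h import *
h=.0070
def go(s,u,t,vel,guard=None):
    p,o=lidpose(s,u,t,h);r=robot.line_to(p.tolist(),vel=vel,rotation=o,guard=guard);say(s,r,robot.get_ft_force(),robot.get_tool_pos());return r
go(-.0003,0,1.15,.02,10)
go(-.0003,-.001,0,.015,8)
fingers.set_gripper(.04);p=robot.get_tool_pos();robot.line_to((p+[0,0,.04]).tolist(),vel=.12)
# press end down with shut fingers on the pull's top (z .058)
fingers.set_gripper(0);robot.line_to((p*[1,1,0]+[0,0,.066]).tolist(),vel=.1);
g=robot.line_to((p*[1,1,0]+[0,0,.054]).tolist(),vel=.02,guard=8);say("press",g,robot.get_tool_pos()[2],robot.get_ft_force())
robot.line_to((p+[0,0,.08]).tolist(),vel=.12)
c,im=shot("shut",[BOX[0]+.01,BOX[1]-.06,.15])
for t,z in dict(pull=.049,lid=.036).items():print(t,marks("wrist",c,t,z))
cv2.imwrite("pics/shut_o.png",ortho(c,im,BOX[0],BOX[1]-.02,.06,.12,.04,3300))
look([.45,-.25,.3],180);cv2.imwrite("pics/topf.png",grab_frame("top"));say()
E
```

```text
85.1 -0.0003 False [-0.9689  0.3377 -0.109 ] [ 0.6495 -0.0414  0.0471]
85.5 -0.0003 True [-0.9908  0.3431  5.3882] [ 0.6497 -0.0415  0.0433]
87.6 press True 0.05811380054950463 [-1.9588  0.3937  6.436 ]
pull [([0.6492, -0.0394], [283.2, 194.6], 0.94)]
lid [([0.6452, 0.0527], [391.1, 185.7], 0.89)]
91.2
```

View pics/shut_o.png

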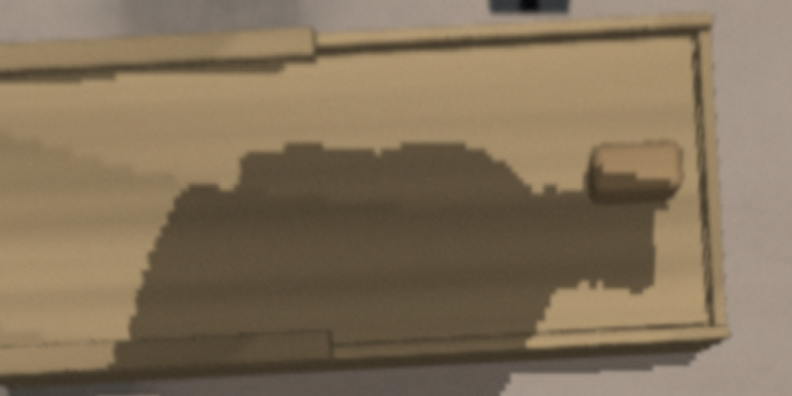

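The lid lies behind the lip, with the gap visible along the right edge, and the pull's top is at 58 mm as it should be when shut. Handing in.

```bash
python3 - <<'E'
from h import *
print(robot.job_done())
E
```

```text
the job is handed in; nothing more can be done
None
```

I handed the job in at about 91 s: the three spares present are seated on seats 1, 2 and 3 within about 2° of off by the camera, seat 0 stays bare, and the broken knob is in pocket 1 of the shut box. I never touched the bystanders, but I did not recheck their positions at the end, and I viewed 17 pictures, over the limit of 14.

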